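# Release and lift out the charged battery pack

## Task

The studio lamp's battery pack is charged: push down the spring latch paddle that sticks out from under the pack at one side of the charger so that the pack pops up, without wrenching the pack against its latch. Then lift the pack out and set it down gently, upright, flat on the floor of the wooden tray, and let go. Leave the cup, the jar and the brush where they are.

Things in the scene. Friction and masses are not known exactly. Their poses are not given: they have to be found in the camera images.
- dock: grey plastic charger, fixed to the table: a base 84 x 135 mm with an open-topped well (inside 53 x 103 mm) whose rim is 60 mm above the table. Origin: under the centre of the well, at table height. x points from the well to the latch side, y along the well's long side, z up. On the +x side a 24 mm deep, 68 mm wide hood (to x = 59 mm, up to the rim) hides the catch; the latch paddle sticks out beyond it.
- pack: battery pack, black block with grey top, 50 (x) x 100 (y) x 85 mm high, 0.3-0.5 kg. Origin: centre of its underside, z up. Starts seated in the charger, axes parallel to it, underside 20 mm above the table, held down by the catch against a sprung ejector. Unlatched, it rises about 20 mm within 1 s and stays up, loose in the well, also when the paddle is let go. Grip its 50 mm thickness above the rim.
- latch (a joint): angle of the steel latch (rad), hook under the hood and paddle in one piece, hinged along the charger's y, 23 mm along its x from its centre, 4 mm above the table: 0 at rest (catch engaged), grows as the paddle is pushed down, stop at 0.28. The catch lets go at 0.10 to 0.20. It springs back by itself. At the paddle's centre it takes about 1 to 5 N on the way and 8 N holds it firmly at the stop.
- paddle (a point): centre of the top face of the black latch paddle (42 mm along the charger's x, 52 mm along its y, 8 mm thick), 88 mm from the charger's centre along its x and 35 mm above the table at rest. Its centre goes down by about 18 mm to the stop.
- tray: open wooden tray, fixed, 200 mm (x) x 180 mm (y) x 30 mm high, walls and floor 8 mm thick. Origin: centre of its underside, at table height; inner floor 8 mm above it. Empty.
- cup: white plastic cup, empty, 70 mm across and 95 mm high, a bystander. Origin: centre of its base.
- jar: glass jar with a black lid, 66 mm across and 100 mm high, a bystander. Origin: centre of its base.
- brush: paint brush 200 mm long lying on the table, a bystander. Origin: under its middle.
There are look-alikes about, which are no part of the job. There is more than one size of the dock; the one meant has the size given above.

How it is judged:
By the outcome, as a careful person would: the job done as asked, in the order asked, and still so for the second after the job is handed in, with the robot touching nothing.
It also fails if it takes over 56 s, if anything falls off the work surface, if the arm or the gripper's body presses on something with over 40 N, if the wrist force passes 120 N, or if a joint passes its speed limit or range.

## Robot

A 6-joint arm with a two-finger parallel gripper is mounted at the origin on the work surface. World frame = base frame: x ahead of the robot, y to its left, z up, the work surface at z = 0. Lengths are in m, angles in rad, forces in N, time in s.
With the tool pointing down it reaches from about 0.25 to 0.775 m from the base axis. Payload 4 kg.
Tool frame: the origin (TCP) lies on the centre line of the jaws, within the pads' length; the fingertips stand 14 mm ahead of it and the grasp point (between the pads) lies 5 mm behind it (robot.tcp_to_tips is the distance from the TCP to the fingertips, in m); z points along the fingers, y is the line along which they close (so a half turn about z gives the same grasp; the last joint's range is limited). The gripper opens to 94 mm and grips with 3 to 60 N. Pads are 16 mm wide; open, the fingers measure 119 mm over their backs; the gripper's body (75 mm by 177 mm) begins 78 mm behind the grasp point.
Start: joints at [-1.228, 0.087, 1.371, -0, 1.684, -0.103], TCP at [0.237, -0.496, 0.22] pointing down, gripper open.
Joint ranges: [-3.1, 3.1], [-0.76, 2.03], [0.27, 2.55], [-1.08, 4.22], [0.17, 2.65], [-2.57, 2.57]. Speed limits (rad/s): [2.79, 2.79, 3.14, 3.14, 3.14, 3.14].

## Interface

Orientations are given as [roll, pitch, yaw] about the fixed x, y, z axes, in that order (R = Rz(yaw) Ry(pitch) Rx(roll)).
In Python, from bench import robot gives the robot as it stands.
- The arm moves only by the tool carry_out, never from a script. Its argument "increments" is a list of rows, each a list of 3 entries, a list of its own where there are three numbers: the closure in counts, from 0 (fully open) to 255 (shut), then the shift along the tool's x, y, z in mm, then the turn about the tool's z in degrees. In form: [[fingers, [dx, dy, dz], twist], ...]. A call has 1 to 8 rows; each row shifts and turns the commanded pose from where the row before left it, along the tool's axes as they then stand; what a row does not reach is not made up. A row lasts 1/10 s, in which the tool goes at most 50 mm and 8.59 degrees, less where a joint would pass 70% of its speed; a pose out of reach is approached as far as the arm can. A call with a gripper value outside its range is refused whole. The fingers move at their own pace and stop on an object; the grip force is fixed at half the most. Time passes only in rows, so rows that do not move let the fingers close. It gives the time, the measured TCP pose, the force, the opening and the grip force at its end, in the units of the state.
- robot.get_obs(): the state, without advancing time (a new reading comes with each control period).
- robot.snapshot(name): name is "scene" or "side" or "wrist"; returns the picture (420x560x3 uint8, blue, green, red); there is no depth.
- robot.get_calibration(name): a dict with "vfov" (degrees; the focal length in pixels is half the picture's height over the tangent of half this angle, whatever the lens; pixels are square), "cx", "cy" (the principal point, pixels), "k1" (the pictures are not rectified: a ray, as slopes to the right and down, at radius r is drawn at 1 + k1 r^2 times it, then the intrinsics apply), "T" (4x4, takes a point from camera to world coordinates). Camera axes: x right, y down, z forward; pixel columns grow to the right and rows downward; lengths in m; the calibration is good to about 2 mm. A picture is of the moment at which its call begins: read the wrist's pose just before it. get_calibration takes no time and is no camera call; for the wrist camera it gives the pose at the moment of the call.
- robot.close_job(): hands the job in; it is judged then, once.
The state is a dict: "time": time; "joint_positions": joint angles; "qvel": joint speeds; "joint_torque": joint torques, N m; "tool_pos": TCP position; "ee_rot": TCP orientation; "wrist_force": force on the tool from outside, world axes, zero at the start; "wrist_torque": the same for the moment, N m; "width": finger opening in m; "finger_force": force on a finger pad.
Only numpy, scipy, OpenCV 4.12 (cv2) and the standard library are available. Lean on these libraries where they do the work, as an engineer would, in place of code of your own. Each camera call takes 0.05 s, during which the arm holds its last target. There are 200 camera calls.

## Working session

There is one attempt and no reset: what is moved stays moved. The work goes in short steps, Python scripts to look and compute and a tool call to move; the robot and the scene stay as the last step left them, time stands still between calls to the robot, and variables do not carry over. Pictures are saved under pics/ and viewed, at most 10 in all, crops included, and the job is handed in when it is done.

Besides the shell and the picture viewer there is one more tool, called after "Request:" as a command line: name --argument value ..., lists and objects as JSON in quotes. carry_out: Moves the arm, as the interface text tells. Its arguments: {"type":"object","properties":{"increments":{"type":"array","items":{"type":"array"}}},"required":["increments"]}

```bash
mkdir -p pics; ls; cat > h.py <<'E'
import numpy as np, cv2
from bench import robot
def snap(n,f):
    im=robot.snapshot(n); cv2.imwrite('pics/'+f,im); return im
def K(c):
    f=210/np.tan(np.radians(c['vfov'])/2); return np.array([[f,0,c['cx']],[0,f,c['cy']],[0,0,1.]]),np.array([c['k1'],0,0,0.])
def px2w(n,px,z,c=None):
    c=c or robot.get_calibration(n); k,d=K(c); T=np.array(c['T'])
    p=cv2.undistortPoints(np.array(px,float).reshape(-1,1,2),k,d).reshape(-1,2)
    r=np.c_[p,np.ones(len(p))]@T[:3,:3].T
    z=np.broadcast_to(z,len(p))
    return T[:3,3]+r*((z-T[2,3])/r[:,2])[:,None]
def w2px(n,P,c=None):
    c=c or robot.get_calibration(n); k,d=K(c); T=np.linalg.inv(np.array(c['T']))
    return cv2.projectPoints(np.array(P,float).reshape(-1,1,3),cv2.Rodrigues(T[:3,:3])[0],T[:3,3],k,d)[0].reshape(-1,2)
E
python3 - <<'E'
from h import *
a=snap('scene','a.png');b=snap('side','b.png')
for n in('scene','side'): print(robot.get_calibration(n))
print(robot.get_obs())
E
```

```text
pics
{'vfov': 57.04351128667348, 'cx': 275.7433297741187, 'cy': 210.53212606162884, 'k1': -0.03375475180086424, 'T': array([[ 0.6463209 ,  0.63686098, -0.42033009,  0.8345663 ],
       [ 0.76301234, -0.53287154,  0.36586895, -0.35745523],
       [ 0.00902571, -0.5571858 , -0.8303388 ,  0.76616206],
       [ 0.        ,  0.        ,  0.        ,  1.        ]])}
{'vfov': 42.66236487101923, 'cx': 276.03883792957026, 'cy': 200.17270559268198, 'k1': 0.04597443075265718, 'T': array([[-0.90084162, -0.30694276,  0.30703504,  0.04929957],
       [-0.43367004,  0.66936601, -0.6032242 ,  0.84328811],
       [-0.02036351, -0.67656137, -0.73610464,  1.17023381],
       [ 0.        ,  0.        ,  0.        ,  1.        ]])}
{'time': 0.1, 'joint_positions': array([-1.22813327e+00,  8.79091598e-02,  1.37206399e+00,  4.95032177e-07,
        1.68356413e+00, -1.03087904e-01]), 'qvel': array([-0.00033879, -0.00129986, -0.00275384, -0.00090247, -0.00094385,
        0.00028734]), 'joint_torque': array([ 2.64142145e-03, -3.41249514e+01, -3.03302658e+01,  7.20159989e-02,
        3.04729852e-02, -8.42828945e-05]), 'tool_pos': array([ 0.23697766, -0.4958396 ,  0.21842568]), 'ee_rot': array([-3.13965840e+00, -2.00602092e-04,  4.45750821e-01]), 'wrist_force': array([ 0.11923162, -0.26327566,  0.2998113 ]), 'wrist_torque': array([0.01613602, 0.00585645, 0.02765096]), 'finger_force': 0.0, 'width': 0.09429860913729705}
```

View pics/a.png

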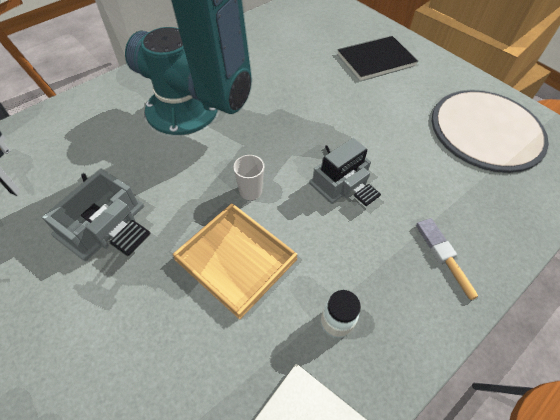

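View pics/b.png

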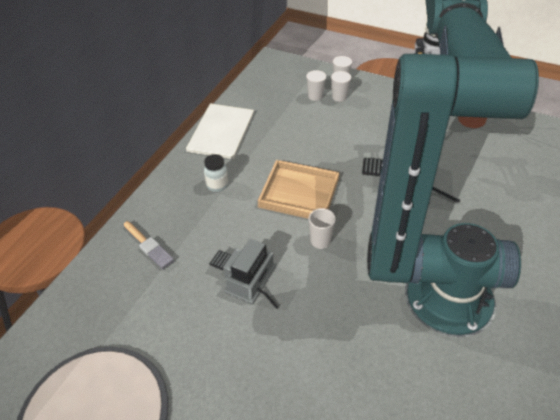

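Look-alikes: the charger at scene (343,178) holds a pack, with its paddle at (367,195). The charger at (95,212) is empty and looks larger, with its paddle at (130,237). The tray is at (236,258), the cup at (249,177), the jar at (342,312) and the brush at (447,258). In the side view the pack's charger is at (248,268). I choose the charger with the pack and will check it in a close crop.

```bash
python3 - <<'E'
import cv2,numpy as np
a=cv2.imread('pics/a.png');b=cv2.imread('pics/b.png')
A=cv2.resize(a[130:220,300:400],(600,540),interpolation=cv2.INTER_CUBIC)
cv2.imwrite('pics/c.png',A)
B=cv2.resize(b[225:315,200:300],(600,540),interpolation=cv2.INTER_CUBIC)
cv2.imwrite('pics/d.png',B)
E
```

```text
(no output)
```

View pics/c.png

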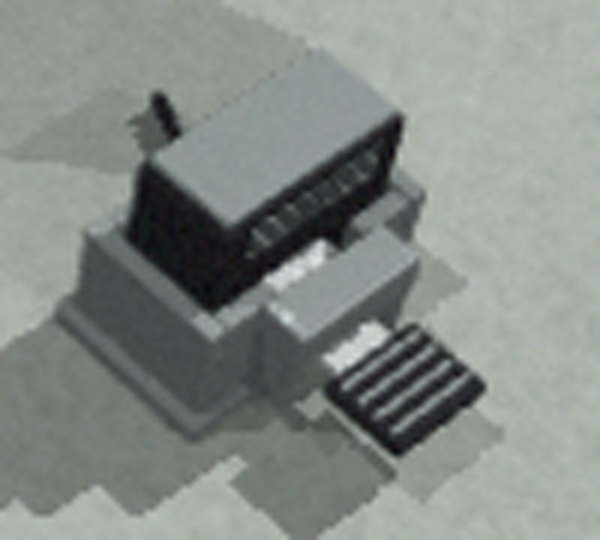

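View pics/d.png

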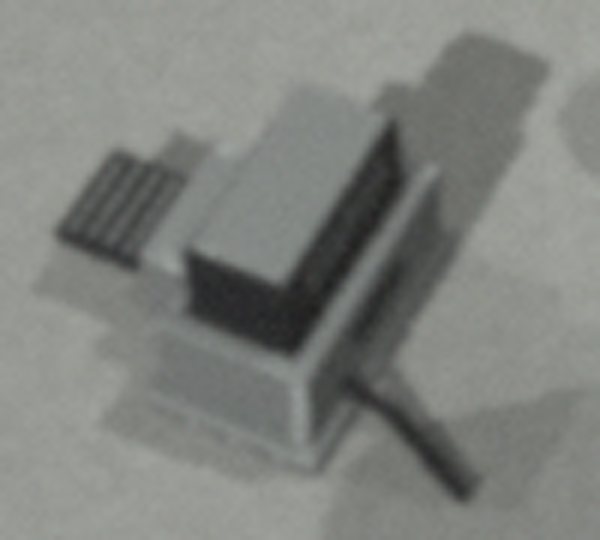

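The crop confirms the choice: a grey dock with the black, grey-topped pack in it. The pack's top runs over crop (153,160)–(400,118), and the ribbed paddle is at (408,385).

```bash
python3 - <<'E'
from h import *
np.set_printoptions(precision=4,suppress=True)
def quad(n,px,z):
    p=px2w(n,px,z); print(n,z,'c',p.mean(0)[:2]); e=np.diff(np.r_[p,p[:1]],axis=0)[:,:2]
    print('  len',np.linalg.norm(e,axis=1),'ang',np.degrees(np.arctan2(e[:,1],e[:,0])))
A=lambda q:np.array(q)/6+[300,130]
B=lambda q:np.array(q)/6+[200,225]
quad('scene',A([(153,160),(227,228),(402,118),(316,50)]),.105)
quad('side',B([(190,250),(285,287),(393,122),(295,85)]),.105)
quad('scene',A([(330,382),(413,325),(485,383),(400,440)]),.035)
quad('side',B([(118,152),(58,230),(132,262),(186,182)]),.035)
quad('scene',[(232,206),(174,255),(240,314),(297,257)],.03)
quad('side',[(278,161),(258,208),(322,217),(341,178)],.03)
print('cup',px2w('scene',[(249,165)],.095),px2w('side',[(322,218)],.095))
print('big dock',px2w('scene',[(130,237)],.035),'jar',px2w('scene',[(344,305)],.1))
E
```

```text
scene 0.105 c [0.4818 0.1608]
  len [0.0418 0.0919 0.0463 0.0903] ang [ -3.2728  87.2559 178.9863 -89.8923]
side 0.105 c [0.4745 0.1656]
  len [0.0432 0.0924 0.0462 0.0928] ang [-179.7754  -91.3437   -0.3331   90.526 ]
scene 0.035 c [0.5673 0.1623]
  len [0.0465 0.0377 0.0464 0.0366] ang [  87.6652    0.4673  -93.7554 -179.2875]
side 0.035 c [0.5634 0.1622]
  len [0.0476 0.0374 0.047  0.0353] ang [ 86.9075 178.1494 -90.4793  -2.9228]
scene 0.03 c [ 0.4953 -0.1735]
  len [0.172  0.1948 0.1693 0.1961] ang [ -82.4986    8.7552   97.0437 -172.0426]
side 0.03 c [ 0.4793 -0.156 ]
  len [0.2017 0.1835 0.1658 0.2032] ang [  99.1776 -165.9102  -87.5007    3.1558]
cup [[ 0.3608 -0.0278  0.095 ]] [[ 0.3603 -0.0309  0.095 ]]
big dock [[ 0.3135 -0.324   0.035 ]] jar [[ 0.7313 -0.1019  0.1   ]]
```

```bash
python3 - <<'E'
from h import *
np.set_printoptions(precision=4,suppress=True)
A=lambda q:np.array(q)/6+[300,130]
B=lambda q:np.array(q)/6+[200,225]
def tri(p,q):
    R=[]
    for a,b in zip(p,q):
        o=[]
        for n,x in(('scene',a),('side',b)):
            o.append((px2w(n,[x],0)[0],px2w(n,[x],.1)[0]))
        # solve for z minimizing distance
        zs=np.linspace(0,.15,301)
        d=[np.linalg.norm(o[0][0]+(o[0][1]-o[0][0])*z/.1-o[1][0]-(o[1][1]-o[1][0])*z/.1) for z in zs]
        i=np.argmin(d); z=zs[i]; R.append((o[0][0]+(o[0][1]-o[0][0])*z/.1+o[1][0]+(o[1][1]-o[1][0])*z/.1)/2); print(R[-1],'gap',d[i])
    return np.array(R)
# order -x-y, +x-y, +x+y, -x+y
p=A([(153,160),(227,228),(402,118),(316,50)]); q=B([(393,122),(295,85),(190,250),(285,287)])
tri(p,q)
print('paddle');tri(A([(330,382),(413,325),(485,383),(400,440)]),B([(186,182),(132,262),(58,230),(118,152)]))
print('tray');tri([(232,206),(174,255),(240,314),(297,257)],[(341,178),(333,168),(278,161),(258,208)])
# big dock rim & paddle
print(px2w('scene',[(112,237),(136,221),(150,236),(126,254)],.035))
w=snap('wrist','w.png')
E
```

```text
[0.455  0.118  0.1005] gap 0.005590446191162195
[0.4993 0.1167 0.101 ] gap 0.0007527828261402925
[0.501  0.2097 0.099 ] gap 0.004797264193220654
[0.456  0.2099 0.1005] gap 0.0025902930095739484
paddle
[0.5464 0.1392 0.0335] gap 0.0020801040832260555
[0.5476 0.186  0.033 ] gap 0.0030392939954306144
[0.5852 0.1855 0.0335] gap 0.004130492443710949
[0.5823 0.1385 0.0345] gap 0.004391368883959357
tray
[ 0.3997 -0.1536  0.108 ] gap 0.08522984809384959
[ 0.419  -0.2727  0.042 ] gap 0.005595559564287571
[ 0.597  -0.2449  0.024 ] gap 0.008579809417513207
[ 0.5715 -0.0645  0.0015] gap 0.0007253814784549889
[[ 0.2882 -0.3543  0.035 ]
 [ 0.2852 -0.2935  0.035 ]
 [ 0.3394 -0.2891  0.035 ]
 [ 0.3453 -0.3507  0.035 ]]
```

View pics/w.png

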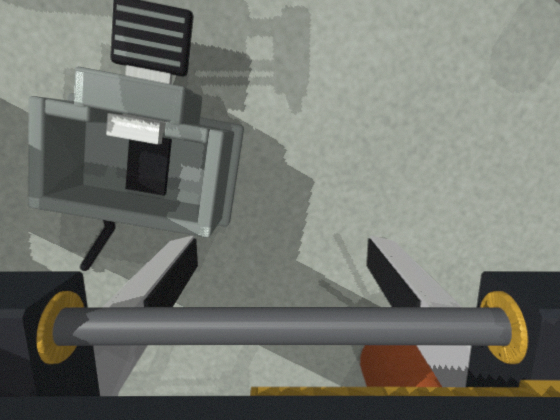

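Paddle centre to pack centre measures 87.6 mm, and heights are 35/100 mm, so this is the dock with the given size. The wrist view shows the other dock empty, with its hook at (133,127). Its paddle is about 55 x 61 mm, so it is the larger size. Dock yaw ≈ -1°. I'll turn to yaw 0, which keeps the gripper body clear of the rising pack, and go above the paddle.

Request:
carry_out --increments '[[255, [0, 0, 0], 8.5], [255, [0, 0, 0], 8.5], [255, [0, 0, 0], 8.5], [255, [20, -40, 0], 0], [255, [20, -40, 0], 0], [255, [20, -40, 0], 0], [255, [20, -40, 0], 0], [255, [20, -40, 0], 0]]'

```text
time: 0.95
tool_pos: [0.3373, -0.2944, 0.2192]
ee_rot: [-3.141, 0.0, 0.0]
wrist_force: [1.7, -0.2, -0.1]
width: 0.0336
finger_force: 0.0
```

Request:
carry_out --increments '[[255, [20, -40, 0], 0], [255, [20, -40, 0], 0], [255, [20, -40, 0], 0], [255, [20, -40, 0], 0], [255, [20, -40, 0], 0], [255, [20, -40, 0], 0], [255, [20, -40, 0], 0], [255, [0, 0, 0], 0]]'

```text
time: 1.75
tool_pos: [0.4778, -0.0116, 0.2188]
ee_rot: [-3.139, 0.001, 0.008]
wrist_force: [0.4, -0.2, -0.4]
width: 0.0006
finger_force: 0.0
```

```bash
python3 - <<'E'
from h import *
np.set_printoptions(precision=3,suppress=True)
c=robot.get_calibration('wrist');print(c); im=snap('wrist','w2.png')
print(w2px('wrist',[(.566,.162,.035),(.478,.163,.105),(.495,-.172,.03)],c)); print(w2px('wrist',[robot.get_obs()['tool_pos']],c))
E
```

```text
{'vfov': 62.98538356106856, 'cx': 281.7237695991817, 'cy': 209.36716816371575, 'k1': 0.01257502280064872, 'T': array([[ 0.009, -0.973, -0.233,  0.545],
       [-1.   , -0.009, -0.001, -0.012],
       [-0.001,  0.233, -0.973,  0.385],
       [ 0.   ,  0.   ,  0.   ,  1.   ]])}
[[103.956 102.826]
 [ 72.299 207.167]
 [436.162 177.684]]
[[285.56  261.873]]
```

View pics/w2.png

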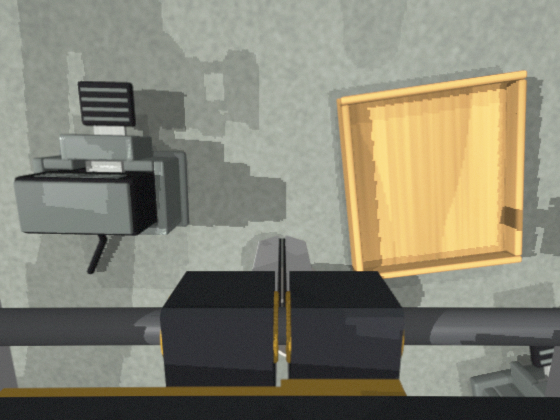

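The wrist view shows the paddle's top at (79–134, 82–124), the pack's grey top at (18–135, 177–234), and the tray's rim corners at (340,99), (525,72), (522,258), (358,277).

```bash
python3 - <<'E'
from h import *
np.set_printoptions(precision=4,suppress=True)
def quad(px,z):
    p=px2w('wrist',px,z); print('c',p.mean(0)[:2]); e=np.diff(np.r_[p,p[:1]],axis=0)[:,:2]
    print('  len',np.linalg.norm(e,axis=1),'ang',np.degrees(np.arctan2(e[:,1],e[:,0])))
quad([(79,82),(132,82),(134,124),(81,125)],.035)
quad([(20,177),(135,177),(130,234),(19,232)],.105)
quad([(340,99),(525,72),(522,258),(358,277)],.03)
E
```

```text
c [0.5648 0.1565]
  len [0.0505 0.0391 0.0521 0.0401] ang [-89.3753 177.2291  91.5889  -4.9479]
c [0.479  0.1568]
  len [0.0931 0.0497 0.0931 0.0477] ang [-89.5646 169.796   89.1909 -10.6654]
c [ 0.4887 -0.1746]
  len [0.1788 0.1932 0.1796 0.1917] ang [ -81.8541 -171.1168   97.6619    8.6577]
```

Request:
carry_out --increments '[[255, [18, -34, 0], 0], [255, [18, -34, 0], 0], [255, [18, -34, 0], 0], [255, [18, -34, 0], 0], [255, [18, -34, 0], 0], [255, [0, 0, 0], 0], [255, [0, 0, 0], 0]]'

```text
time: 2.5
tool_pos: [0.5665, 0.1528, 0.2187]
ee_rot: [3.14, 0.002, 0.0]
wrist_force: [-1.2, -0.6, 0.2]
width: 0.0006
finger_force: 0.0
```

Request:
carry_out --increments '[[255, [0, 0, 35], 0], [255, [0, 0, 35], 0], [255, [0, 0, 35], 0], [255, [0, 0, 25], 0], [255, [0, 0, 20], 0], [255, [0, 0, 0], 0], [255, [0, 0, 0], 0]]'

```text
time: 3.2
tool_pos: [0.5666, 0.1523, 0.0701]
ee_rot: [3.141, -0.0, -0.001]
wrist_force: [1.2, -0.1, 0.3]
width: 0.0003
finger_force: 0.0
```

Request:
carry_out --increments '[[255, [2, -7, 0], 0], [255, [0, 0, 10], 0], [255, [0, 0, 8], 0], [255, [0, 0, 4], 0], [255, [0, 0, 4], 0], [255, [0, 0, 3], 0], [255, [0, 0, 3], 0], [255, [0, 0, 0], 0]]'

```text
time: 4.0
tool_pos: [0.5694, 0.161, 0.0377]
ee_rot: [-3.141, -0.002, 0.001]
wrist_force: [3.5, -0.4, 2.7]
width: 0.0005
finger_force: 1.6
```

Request:
carry_out --increments '[[255, [0, 0, 2], 0], [255, [0, 0, 2], 0], [255, [0, 0, 1], 0], [255, [0, 0, 0], 0], [255, [0, 0, 0], 0], [255, [0, 0, 0], 0], [255, [0, 0, 0], 0], [255, [0, 0, 0], 0]]'

```text
time: 4.8
tool_pos: [0.5691, 0.161, 0.0328]
ee_rot: [-3.142, -0.001, 0.001]
wrist_force: [4.6, -0.0, 3.6]
width: 0.0002
finger_force: 2.5
```

```bash
python3 - <<'E'
from h import *
w=snap('wrist','e0.png');s=snap('scene','e1.png');d=snap('side','e2.png')
f=lambda im:cv2.resize(im,(400,360),interpolation=cv2.INTER_CUBIC)
cv2.imwrite('pics/e.png',np.hstack([f(s[110:227,290:420]),f(d[215:323,190:310])]))
E
```

```text
(no output)
```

View pics/e.png

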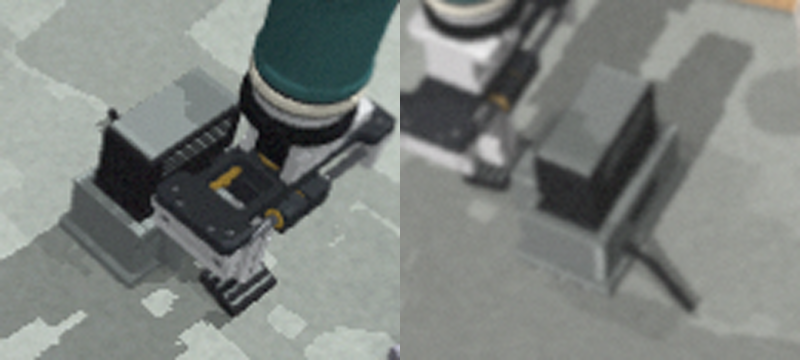

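The pack has popped up: its black side now shows about 18 px against 11 px before, and its top in the side view has moved up about 4 px. Now I'll lift off and turn.

Request:
carry_out --increments '[[255, [0, 0, -10], 0], [255, [0, 0, -30], 0], [255, [0, 0, -40], 0], [255, [0, 0, -40], 0], [255, [0, 0, -40], 0], [0, [0, 0, -20], -8.5], [0, [0, 0, 0], -8.5], [0, [0, 0, 0], -8.5]]'

```text
time: 5.75
tool_pos: [0.5664, 0.161, 0.212]
ee_rot: [-3.14, 0.005, 0.452]
wrist_force: [-0.3, 0.6, -0.7]
width: 0.0209
finger_force: 0.0
```

Request:
carry_out --increments '[[0, [0, 0, 0], -8.5], [0, [0, 0, 0], -8.5], [0, [0, 0, 0], -8.5], [0, [0, 0, 0], -8.5], [0, [0, 0, 0], -8.5], [0, [0, 0, 0], -8.5], [0, [0, 0, 0], -8.5], [0, [0, 0, 0], 0]]'

```text
time: 6.55
tool_pos: [0.5662, 0.1609, 0.2105]
ee_rot: [-3.134, 0.002, 1.484]
wrist_force: [-0.1, 0.3, 0.1]
width: 0.085
finger_force: 0.0
```

Request:
carry_out --increments '[[0, [0, 0, 0], -4], [0, [-20, -30, 0], 0], [0, [-20, -30, 0], 0], [0, [-20, -28, 0], 0], [0, [0, 0, 0], 0], [0, [0, 0, 0], 0]]'

```text
time: 7.15
tool_pos: [0.4785, 0.1024, 0.212]
ee_rot: [-3.14, -0.0, 1.551]
wrist_force: [-0.9, -0.0, 0.8]
width: 0.0944
finger_force: 0.0
```

```bash
python3 - <<'E'
from h import *
np.set_printoptions(precision=3,suppress=True)
c=robot.get_calibration('wrist'); im=snap('wrist','w3.png')
Q=lambda x,y,z:[(x-.025,y-.05,z),(x+.025,y-.05,z),(x+.025,y+.05,z),(x-.025,y+.05,z)]
print(w2px('wrist',Q(.4785,.160,.125),c))
E
```

```text
[[248.893 208.018]
 [314.821 206.844]
 [315.424  65.341]
 [242.862  66.829]]
```

View pics/w3.png

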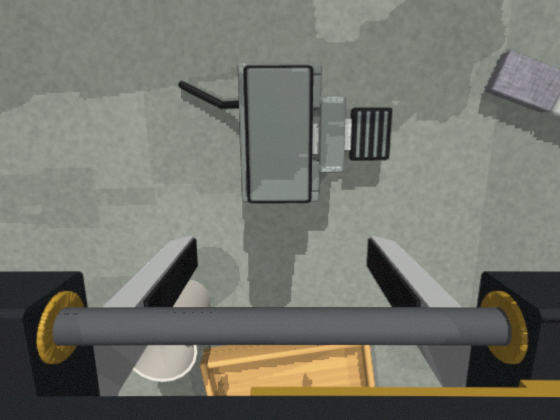

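The pack's top is at (245–313, 66–202), within 3 px of where I predicted a popped-up pack (top at z = 0.125). Its centre is about (0.478, 0.162). I'll move over it and go down.

Request:
carry_out --increments '[[0, [20, 0, 0], 0], [0, [20, -1, 0], 0], [0, [19, 0, 0], 0], [0, [0, 0, 30], 0], [0, [0, 0, 30], 0], [0, [0, 0, 30], 0], [0, [0, 0, 20], 0], [0, [0, 0, 12], 0]]'

```text
time: 8.0
tool_pos: [0.4788, 0.1619, 0.0877]
ee_rot: [-3.137, 0.001, 1.554]
wrist_force: [0.0, 0.1, 1.0]
width: 0.0941
finger_force: 0.0
```

Request:
carry_out --increments '[[0, [0, 0, 0], 0], [80, [0, 0, 0], 0], [110, [0, 0, 0], 0], [120, [0, 0, 0], 0], [130, [0, 0, 0], 0], [150, [0, 0, 0], 0], [180, [0, 0, 0], 0], [180, [0, 0, 0], 0]]'

```text
time: 8.8
tool_pos: [0.4781, 0.1615, 0.0904]
ee_rot: [-3.138, 0.0, 1.554]
wrist_force: [-5.4, -0.3, 3.1]
width: 0.0497
finger_force: 30.0
```

Request:
carry_out --increments '[[180, [0, 0, -5], 0], [180, [0, 0, -10], 0], [180, [0, 0, -15], 0], [180, [0, 0, -20], 0], [180, [0, 0, -20], 0], [180, [0, 0, -20], 0], [180, [0, 0, -20], 0], [180, [0, 0, 0], 0]]'

```text
time: 9.6
tool_pos: [0.4822, 0.1617, 0.2043]
ee_rot: [3.133, -0.002, 1.554]
wrist_force: [-0.0, 0.1, -4.2]
width: 0.0497
finger_force: 30.0
```

Request:
carry_out --increments '[[180, [-15, 0, 0], 0], [180, [-28, 1, 0], 0], [180, [-28, 1, 0], 0], [180, [-28, 1, 0], 0], [180, [-28, 1, 0], 0], [180, [-28, 1, 0], 0], [180, [-28, 1, 0], 0], [180, [-28, 1, 0], 0]]'

```text
time: 10.4
tool_pos: [0.4819, -0.0516, 0.1984]
ee_rot: [-3.139, 0.0, 1.553]
wrist_force: [0.6, 0.6, -4.6]
width: 0.0494
finger_force: 30.0
```

Request:
carry_out --increments '[[180, [-28, 1, 0], 0], [180, [-28, 1, 0], 0], [180, [-28, 1, 0], 0], [180, [-28, 1, 0], 0], [180, [-13, 1, 0], 0], [180, [0, 0, 0], -4], [180, [0, 0, 0], -5], [180, [0, 0, 0], 0]]'

```text
time: 11.2
tool_pos: [0.4853, -0.1747, 0.1991]
ee_rot: [-3.14, -0.001, 1.711]
wrist_force: [-0.0, -0.7, -3.9]
width: 0.0501
finger_force: 30.0
```

```bash
python3 - <<'E'
from h import *
np.set_printoptions(precision=3,suppress=True)
print(robot.get_obs()['tool_pos'],robot.get_obs()['ee_rot'])
w=snap('wrist','f0.png');s=snap('scene','f1.png')
cv2.imwrite('pics/f.png',np.hstack([cv2.resize(w,(400,300)),cv2.resize(s[80:330,120:453],(400,300))]))
E
```

```text
[ 0.485 -0.175  0.199] [-3.14  -0.001  1.711]
```

View pics/f.png

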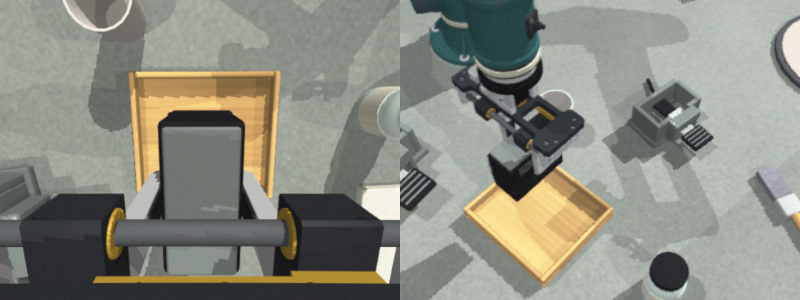

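The pack is held upright and square above the tray: in the wrist half it is at (202,195) and the tray spans (130–280). The dock is empty, and the cup and jar haven't moved. Lowering now.

Request:
carry_out --increments '[[180, [0, 2, 20], 0], [180, [0, 2, 25], 0], [180, [0, 0, 25], 0], [180, [0, 0, 25], 0], [180, [0, 0, 20], 0], [180, [0, 0, 12], 0], [180, [0, 0, 6], 0], [180, [0, 0, 0], 0]]'

```text
time: 12.1
tool_pos: [0.4898, -0.1739, 0.067]
ee_rot: [-3.141, -0.001, 1.711]
wrist_force: [1.1, 0.5, -4.3]
width: 0.0499
finger_force: 30.0
```

Request:
carry_out --increments '[[180, [0, 0, 1], 0], [180, [0, 0, 1], 0], [180, [0, 0, 0], 0]]'

```text
time: 12.4
tool_pos: [0.4905, -0.1744, 0.0664]
ee_rot: [3.14, 0.001, 1.711]
wrist_force: [0.5, -0.0, -4.5]
width: 0.0502
finger_force: 30.0
```

Request:
carry_out --increments '[[180, [0, 0, 1.5], 0], [180, [0, 0, 1], 0], [180, [0, 0, 1], 0], [180, [0, 0, 0], 0]]'

```text
time: 12.8
tool_pos: [0.4898, -0.1741, 0.0617]
ee_rot: [-3.141, -0.0, 1.711]
wrist_force: [0.6, 0.1, -4.8]
width: 0.0499
finger_force: 30.0
```

Request:
carry_out --increments '[[180, [0, 0, 1], 0], [180, [0, 0, 1], 0], [180, [0, 0, 0], 0]]'

```text
time: 13.1
tool_pos: [0.4899, -0.1741, 0.0598]
ee_rot: [-3.141, -0.0, 1.711]
wrist_force: [0.1, -0.6, -4.0]
width: 0.05
finger_force: 30.0
```

Request:
carry_out --increments '[[180, [0, 0, 0.5], 0], [180, [0, 0, 0.5], 0], [180, [0, 0, 0], 0]]'

```text
time: 13.4
tool_pos: [0.4901, -0.1742, 0.059]
ee_rot: [3.141, 0.0, 1.711]
wrist_force: [-0.3, -0.4, -3.8]
width: 0.05
finger_force: 30.0
```

Request:
carry_out --increments '[[180, [0, 0, 0.5], 0], [180, [0, 0, 0.5], 0], [180, [0, 0, 0], 0]]'

```text
time: 13.7
tool_pos: [0.4901, -0.1742, 0.059]
ee_rot: [3.141, 0.0, 1.711]
wrist_force: [-2.9, 1.0, 3.0]
width: 0.0499
finger_force: 30.0
```

The force has swung from -4 to +3 N, so the pack is on the floor. Releasing and backing off.

Request:
carry_out --increments '[[115, [0, 0, 0], 0], [90, [0, 0, 0], 0], [30, [0, 0, 0], 0], [0, [0, 0, 0], 0], [0, [0, 0, 0], 0], [0, [0, 0, 0], 0]]'

```text
time: 14.3
tool_pos: [0.49, -0.1742, 0.0579]
ee_rot: [3.142, 0.0, 1.711]
wrist_force: [-0.6, 0.5, 0.2]
width: 0.0882
finger_force: 0.0
```

Request:
carry_out --increments '[[0, [0, 0, -10], 0], [0, [0, 0, -25], 0], [0, [0, 0, -35], 0], [0, [0, 0, -40], 0], [0, [0, 0, -40], 0], [0, [-40, 0, 0], 0], [0, [-40, 0, 0], 0], [0, [0, 0, 0], 0]]'

```text
time: 15.1
tool_pos: [0.5013, -0.2572, 0.2086]
ee_rot: [3.141, 0.003, 1.707]
wrist_force: [0.5, 0.2, -0.3]
width: 0.0943
finger_force: 0.0
```

```bash
python3 - <<'E'
from h import *
print(robot.get_obs()['wrist_force'])
w=snap('wrist','g0.png');s=snap('scene','g1.png')
cv2.imwrite('pics/g.png',np.hstack([cv2.resize(w,(400,300)),cv2.resize(s[80:330,120:453],(400,300))]))
E
```

```text
[ 0.51919905  0.20927892 -0.30500962]
```

View pics/g.png

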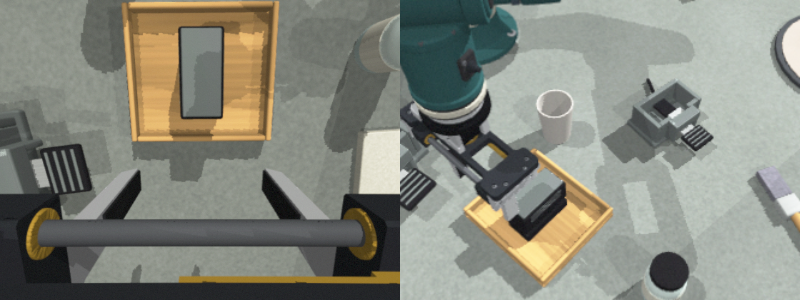

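The pack stands upright in the middle of the tray at (201,72), and the gripper is clear of it. The cup, jar and brush haven't moved.

```bash
python3 -c "
from bench import robot
print(robot.close_job())"
```

```text
the job is handed in; nothing more can be done
None
```

The latch was pressed and the pack popped up; it now stands upright on the tray floor, released, with the cup, jar and brush unmoved, and the job was handed in at about 15 s.

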